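Tap the shopping-list buttons

TASK

Put three things on the shopping list, most urgent first: with the fingertips, gently press the orange button in front of the grey-lidded glass jar, then the one in front of the red-capped spice jar, then the one in front of the cream sugar canister, each fully down so that it stays down. Leave the candle's button up, lift nothing, and leave the buttons and everything else standing where they are.

Things in the scene. Friction and masses are not known exactly. Their poses are not given: they have to be found in the camera images.
- jar_puck: loose shopping-list button in front of the glass jar with a flat silver-grey lid: a round white puck, 68 mm across and 22 mm high (350 g, rubber foot), with an orange cap on top; all four are alike. Origin at the centre of its underside, z up, +x towards the thing that stands behind it
- jar_cap_top (a point): centre of the top of that button's orange cap (40 mm across); 36 mm above the worktop when up, 26 mm when fully down
- jar_cap (a joint): how far that cap has been pressed, m: 0 up, 0.010 fully down against a hard stop. It moves straight down against about 3 N of friction, has no return spring and stays where it is left
- spice_puck: loose shopping-list button in front of the slim glass spice jar with a red cap: a round white puck, 68 mm across and 22 mm high (350 g, rubber foot), with an orange cap on top; all four are alike. Origin at the centre of its underside, z up, +x towards the thing that stands behind it
- spice_cap_top (a point): centre of the top of that button's orange cap (40 mm across); 36 mm above the worktop when up, 26 mm when fully down
- spice_cap (a joint): how far that cap has been pressed, m: 0 up, 0.010 fully down against a hard stop. It moves straight down against about 3 N of friction, has no return spring and stays where it is left
- sugar_puck: loose shopping-list button in front of the cream-white sugar canister with a knobbed lid: a round white puck, 68 mm across and 22 mm high (350 g, rubber foot), with an orange cap on top; all four are alike. Origin at the centre of its underside, z up, +x towards the thing that stands behind it
- sugar_cap_top (a point): centre of the top of that button's orange cap (40 mm across); 36 mm above the worktop when up, 26 mm when fully down
- sugar_cap (a joint): how far that cap has been pressed, m: 0 up, 0.010 fully down against a hard stop. It moves straight down against about 3 N of friction, has no return spring and stays where it is left
- candle_puck: loose shopping-list button in front of the candle in a clear glass tumbler: a round white puck, 68 mm across and 22 mm high (350 g, rubber foot), with an orange cap on top; all four are alike. Origin at the centre of its underside, z up, +x towards the thing that stands behind it
- candle_cap_top (a point): centre of the top of that button's orange cap (40 mm across); 36 mm above the worktop when up, 26 mm when fully down
- candle_cap (a joint): how far that cap has been pressed, m: 0 up, 0.010 fully down against a hard stop. It moves straight down against about 3 N of friction, has no return spring and stays where it is left
- jar_goods: loose glass jar with a flat silver-grey lid, 66x72x102 mm, standing about 115 mm behind its button (away from the robot), centre to centre; not to be touched. Origin at the centre of its underside
- spice_goods: loose slim glass spice jar with a red cap, 45x45x106 mm, standing about 115 mm behind its button (away from the robot), centre to centre; not to be touched. Origin at the centre of its underside
- sugar_goods: loose cream-white sugar canister with a knobbed lid, 87 mm across, 115 mm high, standing about 115 mm behind its button (away from the robot), centre to centre; not to be touched. Origin at the centre of its underside
- candle_goods: loose candle in a clear glass tumbler, 76 mm across, 90 mm high, standing about 115 mm behind its button (away from the robot), centre to centre; not to be touched. Origin at the centre of its underside
Not all that is in view belongs to the job. What is shaped like the spice_puck but pink is not meant.

How it is judged:
By the outcome, as a careful person would: the job done as asked, in the order asked, and still so for the second after the job is handed in, with the robot touching nothing.
It also fails if it takes over 45 s, if anything falls off the work surface, if the arm or the gripper's body presses on something with over 40 N, if the wrist force passes 120 N, or if a joint passes its speed limit or range.

ROBOT

A 6-joint arm with a two-finger parallel gripper is mounted at the origin on a cart in front of the work surface, level with it; the furniture and walls round the work are solid. World frame = base frame: x ahead of the robot, y to its left, z up, the work surface at z = 0. Lengths are in m, angles in rad, forces in N, time in s.
With the tool pointing down it reaches from about 0.25 to 0.775 m from the base axis. Payload 4 kg.
Tool frame: the origin (TCP) lies at the centre of the arm's flange, where the gripper is bolted on; the fingertips stand 199 mm ahead of it and the grasp point (between the pads) lies 180 mm ahead of it; z points along the fingers, y is the line along which they close (so a half turn about z gives the same grasp; the last joint's range is limited). The gripper opens to 94 mm and grips with 3 to 60 N. Pads are 16 mm wide; open, the fingers measure 119 mm over their backs; the gripper's body (75 mm by 177 mm) begins 78 mm behind the grasp point.
Start: joints at [-0.103, 0.087, 1.371, -0, 1.684, -0.103], TCP at [0.55, -0, 0.405] pointing down, gripper open.
Joint ranges: [-3.1, 3.1], [-0.76, 2.03], [0.27, 2.55], [-1.08, 4.22], [0.17, 2.65], [-2.57, 2.57]. Speed limits (rad/s): [2.79, 2.79, 3.14, 3.14, 3.14, 3.14].

INTERFACE

Orientations are given as [roll, pitch, yaw] about the fixed x, y, z axes, in that order (R = Rz(yaw) Ry(pitch) Rx(roll)).
In Python, from bench import robot, eyes, models gives the robot as it stands.
- The arm moves only by the tool step_arm, never from a script. Its argument "commands" is a list that holds one entry, the list of rows, each a list of 7 numbers: the shift along the tool's x, y, z in mm, then the turn, a rotation vector about the tool's x, y, z in rad, then the finger opening in mm, from 0 to 94. In form: [[[tx, ty, tz, wx, wy, wz, gripper], ...]]. A call has 1 to 20 rows; each row shifts and turns the commanded pose from where the row before left it, along the tool's axes as they then stand; what a row does not reach is not made up. A row lasts 1/8 s, in which the tool goes at most 62.5 mm and 10.7 degrees, less where a joint would pass 70% of its speed; a pose out of reach is approached as far as the arm can. A call is refused whole if a number of a shift passes 62.5 or a number of a turn 0.188, either way. A call with a gripper value outside its range is refused whole. The fingers move at their own pace and stop on an object; the grip force is fixed at half the most. Time passes only in rows, so rows that do not move let the fingers close. It gives the time, the measured TCP pose, the force, the opening and the grip force at its end, in the units of the state.
- robot.get_obs(): the state, without advancing time (a new reading comes with each control period).
- eyes.snapshot(name): name is "scene" or "side" or "wrist"; returns a dict with "color" (480x640x3 uint8, red, green, blue), "camera_matrix" (3x3 intrinsics, pixels), "D" ([k1, k2, p1, p2, k3] as OpenCV has them; the pictures are not rectified), "eye" and "rotation" of the camera in the world; the wrist camera has in their place "tool_from_camera" (4x4, takes a point from camera to tool coordinates, whose origin is the TCP and whose axes are the flange's). Camera axes: x right, y up, looking along -z (the intrinsics and any distortion apply to the point x, -y, -z); pixel columns grow to the right and rows downward; lengths in m; the calibration is good to about 2 mm. A picture is of the moment at which its call begins: read the wrist's pose just before it. There is no depth.
- robot.close_job(): hands the job in; it is judged then, once.
Trained networks look in a picture, given as the dict that the camera call returned (one of the last four; its "shot" number tells which), for a name from the list of things; names that differ only in an ending like _2 or _b are one class to them, and where a whole thing is asked for, a point or a joint stands for the part that bears it (a point fixed in the world has none). Each returns a list of dicts, best first, with "confidence" (0 to 1); they miss things now and then, are a little off and sometimes report something else, mostly with a low value. They report only what shows in the picture. A call takes as long as a camera call. They do not tell look-alikes from the thing itself.
- models.masks_of(picture, query): "mask" (480x640 bool, what is visible of it) and "xy" ([column, row] in pixels, amid what is visible of it).
- models.tip_of(picture, query): "xy" ([column, row] in pixels: a listed point, or the origin of a listed thing).
The state is a dict: "time": time; "joint_positions": joint angles; "qvel": joint speeds; "joint_torque": joint torques, N m; "tool_pos": TCP position; "ee_rot": TCP orientation; "wrist_force": force on the tool from outside, world axes, zero at the start; "wrist_torque": the same for the moment, N m; "width": finger opening in m; "finger_force": force on a finger pad.
Only numpy, scipy, OpenCV 4.12 (cv2) and the standard library are available. Lean on these libraries where they do the work, as an engineer would, in place of code of your own. Each camera call takes 0.05 s, during which the arm holds its last target. There are 200 camera calls.

## Working session

There is one attempt and no reset: what is moved stays moved. The work goes in short steps, Python scripts to look and compute and a tool call to move; the robot and the scene stay as the last step left them, time stands still between calls to the robot, and variables do not carry over. Pictures are saved under pics/ and viewed, at most 10 in all, crops included, and the job is handed in when it is done.

Besides the shell and the picture viewer there is one more tool, called after "Request:" by a JSON object that holds its "op" and its "data". step_arm: Moves the arm, as the interface text tells. Its arguments: {"type":"object","properties":{"commands":{"type":"array"}},"required":["commands"]}

```bash
mkdir -p pics
cat > h.py <<'E'
import numpy as np, cv2
from scipy.spatial.transform import Rotation as R
from bench import robot, eyes, models
def pose(o):
    T=np.eye(4); T[:3,3]=o["tool_pos"]; T[:3,:3]=R.from_euler("xyz",o["ee_rot"]).as_matrix(); return T
def snap(n):
    o=robot.get_obs(); p=eyes.snapshot(n)
    if n=="wrist":
        C=pose(o)@np.array(p["tool_from_camera"]); p["e"],p["r"]=C[:3,3],C[:3,:3]
    else: p["e"],p["r"]=np.array(p["eye"]),np.array(p["rotation"])
    return p
def ray(p,xy,z):
    u=cv2.undistortPoints(np.array([[xy]],float),np.array(p["camera_matrix"]),np.array(p["D"]))[0,0]
    d=p["r"]@np.array([u[0],-u[1],-1]); return p["e"]+d*(z-p["e"][2])/d[2]
def save(p,n): cv2.imwrite(f"pics/{n}.png",p["color"][:,:,::-1])
E
python3 - <<'E'
from h import *
np.set_printoptions(precision=4,suppress=True)
print(robot.get_obs())
for n in ["scene","side","wrist"]:
    p=snap(n); save(p,n+"0"); print(n,p["e"])
    for k in ["jar","spice","sugar","candle"]:
        for q,z in [("_cap_top",.036),("_goods",0)]:
            for t in models.tip_of(p,k+q)[:5]: print(k+q,np.round(t["xy"]),round(t["confidence"],2),ray(p,t["xy"],z)[:2])
E
```

```text
{'time': 0.0, 'joint_positions': array([-0.1031,  0.088 ,  1.3722,  0.    ,  1.6836, -0.1031]), 'qvel': array([-0.0024,  0.    , -0.0003, -0.0004,  0.0012,  0.    ]), 'joint_torque': array([  0.0013, -34.0183, -30.2424,   0.0718,   0.033 ,  -0.0001]), 'tool_pos': array([ 0.5499, -0.    ,  0.4035]), 'ee_rot': array([-3.1394, -0.0002,  1.5708]), 'wrist_force': array([ 0.2214, -0.3359, -0.2794]), 'wrist_torque': array([ 0.0096, -0.0165, -0.0142]), 'finger_force': 0.0, 'width': 0.09424636264367628}
scene [-0.1096 -0.4738  0.5891]Traceback (most recent call last):
  File "<stdin>", line 8, in <module>
  File "h.py", line 14, in ray
    d=p["r"]@np.array([u[0],-u[1],-1]); return p["e"]+d*(z-p["e"][2])/d[2]
                                                                      ~^^^
IndexError: invalid index to scalar variable.
```

```bash
sed -i 's/np.array(p\["rotation"\])$/R.from_euler("xyz",p["rotation"]).as_matrix()/' h.py
python3 - <<'E'
from h import *
np.set_printoptions(precision=4,suppress=True)
for n in ["scene","side","wrist"]:
    p=snap(n); save(p,n+"0"); print(n,p["e"],p.get("rotation"),"look",-p["r"][:,2])
    for k in ["jar","spice","sugar","candle"]:
        for q,z in [("_cap_top",.036),("_goods",0)]:
            for t in models.tip_of(p,k+q)[:5]: print(k+q,np.round(t["xy"]),round(t["confidence"],2),ray(p,t["xy"],z)[:2])
E
```

```text
scene [-0.1096 -0.4738  0.5891] [ 1.0037 -0.022  -1.009 ] look [ 0.7201  0.4393 -0.5371]
jar_cap_top [337. 280.] 0.59 [ 0.5585 -0.1028]
jar_goods [362. 262.] 0.77 [ 0.6817 -0.0884]
spice_cap_top [451. 322.] 0.96 [ 0.5608 -0.3128]
spice_cap_top [392. 302.] 0.74 [ 0.5537 -0.2114]
spice_goods [471. 304.] 0.75 [ 0.6705 -0.3158]
sugar_cap_top [451. 321.] 0.62 [ 0.5628 -0.3122]
sugar_goods [278. 247.] 0.56 [0.6334 0.0817]
candle_cap_top [186. 228.] 0.52 [0.5407 0.2451]
candle_goods [216. 217.] 0.96 [0.6575 0.2699]
side [ 0.3048 -0.8085  0.7549] [ 0.8713 -0.0195 -0.3798] look [ 0.2954  0.706  -0.6437]
jar_cap_top [298. 277.] 0.74 [ 0.5572 -0.1063]
jar_goods [357. 273.] 0.82 [ 0.6804 -0.1002]
spice_cap_top [354. 365.] 0.67 [ 0.5711 -0.3236]
spice_cap_top [320. 316.] 0.57 [ 0.5586 -0.2095]
spice_goods [408. 354.] 0.59 [ 0.6781 -0.3121]
sugar_cap_top [251. 224.] 0.57 [0.5214 0.073 ]
sugar_goods [304. 230.] 0.82 [0.6298 0.0585]
candle_cap_top [235. 173.] 0.51 [0.5397 0.2626]
candle_goods [283. 174.] 0.63 [0.6575 0.2746]
wrist [0.5486 0.0659 0.3838] None look [ 0.0006 -0.2274 -0.9738]
jar_cap_top [332. 329.] 0.98 [ 0.5566 -0.1044]
spice_cap_top [327. 417.] 0.57 [ 0.5517 -0.2099]
sugar_cap_top [298. 140.] 0.6 [0.5245 0.0823]
sugar_goods [408. 145.] 0.75 [0.6331 0.0786]
```

View pics/scene0.png

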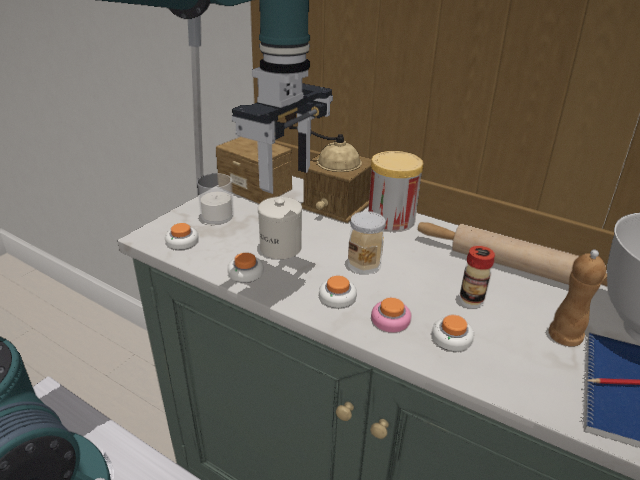

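View pics/wrist0.png

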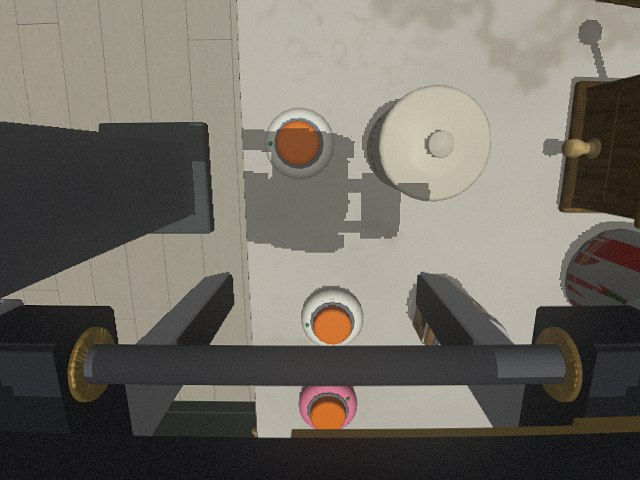

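View pics/side0.png

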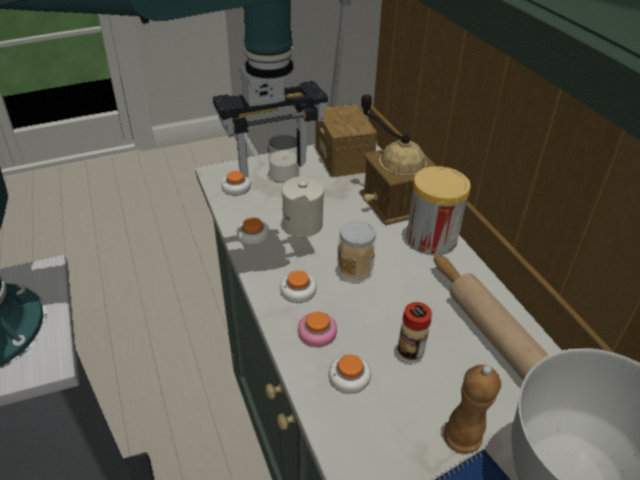

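Request:
{"op": "step_arm", "data": {"commands": [[[-52,3.5,0,0,0,0,60],[-52,3.5,0,0,0,0,30],[0,0,0,0,0,-0.1745,0],[0,0,0,0,0,-0.1745,0],[0,0,0,0,0,-0.1745,0],[0,0,0,0,0,-0.1745,0],[0,0,0,0,0,-0.1745,0],[0,0,0,0,0,-0.1745,0],[0,0,0,0,0,-0.1745,0],[0,0,0,0,0,-0.1745,0],[0,0,0,0,0,-0.1745,0],[0,0,60,0,0,0,0],[0,0,0,0,0,0,0],[0,0,0,0,0,0,0]]]}}

```text
time: 3.2
tool_pos: [0.5575, -0.1042, 0.3465]
ee_rot: [-3.141, 0.002, 3.141]
wrist_force: [0.7, -0.2, 0.4]
width: 0.0012
finger_force: 0.0
```

```bash
cat > look.py <<'E'
import sys
from h import *
np.set_printoptions(precision=4,suppress=True)
o=robot.get_obs(); print(o["time"],o["tool_pos"],o["ee_rot"],o["wrist_force"],o["width"])
for n in ["scene","side","wrist"]:
    p=snap(n); save(p,n+sys.argv[1])
    for k in ["jar","spice","sugar","candle"]:
        for t in models.tip_of(p,k+"_cap_top")[:5]: print(n,k,np.round(t["xy"]),round(t["confidence"],2),ray(p,t["xy"],.036)[:2])
E
python3 look.py 1
```

```text
3.2 [ 0.5575 -0.1042  0.3465] [-3.1409  0.0022  3.1412] [ 0.745  -0.242   0.4148] 0.0011741155313839367
scene jar [338. 280.] 0.65 [ 0.5587 -0.1048]
scene spice [390. 302.] 0.8 [ 0.5538 -0.2078]
scene spice [452. 322.] 0.69 [ 0.5614 -0.3143]
scene sugar [247. 256.] 0.77 [0.5294 0.0769]
scene candle [184. 225.] 0.62 [0.5451 0.2559]
side jar [300. 278.] 0.72 [ 0.5596 -0.11  ]
side spice [321. 320.] 0.74 [ 0.5584 -0.2174]
side spice [352. 362.] 0.55 [ 0.5706 -0.3165]
side spice [409. 354.] 0.49 [ 0.6626 -0.3352]
side sugar [251. 223.] 0.64 [0.5215 0.074 ]
side candle [234. 174.] 0.66 [0.5368 0.2624]
side candle [351. 376.] 0.49 [ 0.5574 -0.3412]
wrist jar [322. 245.] 0.63 [ 0.5585 -0.1055]
wrist spice [191. 236.] 0.62 [ 0.5507 -0.2106]
wrist spice [ 67. 251.] 0.57 [ 0.5636 -0.3153]
wrist sugar [555. 200.] 0.82 [0.5223 0.0783]
wrist candle [115. 355.] 0.44 [ 0.6576 -0.288 ]
```

View pics/wrist1.png

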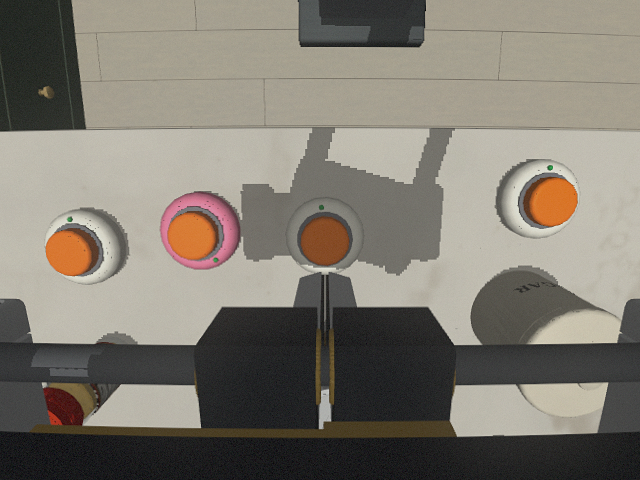

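Request:
{"op": "step_arm", "data": {"commands": [[[0,0,35,0,0,0,0],[0,0,35,0,0,0,0],[0,0,25,0,0,0,0],[0,0,8,0,0,0,0],[0,0,0,0,0,0,0],[0,0,2,0,0,0,0],[0,0,2,0,0,0,0],[0,0,2,0,0,0,0],[0,0,2,0,0,0,0],[0,0,2,0,0,0,0],[0,0,2,0,0,0,0],[0,0,0,0,0,0,0]]]}}

```text
time: 5.45
tool_pos: [0.5572, -0.1041, 0.2297]
ee_rot: [-3.141, 0.001, 3.141]
wrist_force: [-0.3, 0.2, 2.5]
width: 0.0005
finger_force: 1.0
```

Request:
{"op": "step_arm", "data": {"commands": [[[0,0,1.5,0,0,0,0],[0,0,1.5,0,0,0,0],[0,0,1,0,0,0,0],[0,0,0.5,0,0,0,0],[0,0,0,0,0,0,0]]]}}

```text
time: 6.08
tool_pos: [0.5572, -0.1041, 0.2255]
ee_rot: [-3.141, 0.001, 3.141]
wrist_force: [0.4, 0.1, 4.7]
width: 0.0006
finger_force: 2.1
```

Request:
{"op": "step_arm", "data": {"commands": [[[0,0,0.5,0,0,0,0],[0,0,0.5,0,0,0,0],[0,0,0,0,0,0,0]]]}}

```text
time: 6.45
tool_pos: [0.5572, -0.104, 0.2255]
ee_rot: [-3.141, 0.001, 3.141]
wrist_force: [-1.0, 0.9, 7.9]
width: 0.0007
finger_force: 4.0
```

Request:
{"op": "step_arm", "data": {"commands": [[[0,0,0.5,0,0,0,0],[0,0,0.5,0,0,0,0],[0,0,0.5,0,0,0,0],[0,0,0,0,0,0,0]]]}}

```text
time: 6.95
tool_pos: [0.5572, -0.104, 0.2254]
ee_rot: [-3.141, 0.001, 3.141]
wrist_force: [-3.6, 1.6, 13.4]
width: 0.0005
finger_force: 6.9
```

Request:
{"op": "step_arm", "data": {"commands": [[[0,0,-3,0,0,0,0],[0,0,-10,0,0,0,0],[0,0,-40,0,0,0,0],[0,0,-50,0,0,0,0],[0,0,-20,0,0,0,0],[0,-30,0,0,0,0,0],[0,-60,0,0,0,0,0],[-3,-60,0,0,0,0,0],[-4,-60,0,0,0,0,0],[0,0,0,0,0,0,0],[0,0,0,0,0,0,0]]]}}

```text
time: 8.32
tool_pos: [0.5638, -0.3138, 0.3448]
ee_rot: [3.14, -0.001, 3.141]
wrist_force: [-0.4, -0.2, 0.3]
width: 0.0007
finger_force: 0.0
```

```bash
python3 look.py 2
```

```text
8.325 [ 0.5638 -0.3138  0.3448] [ 3.1398 -0.0014  3.1409] [-0.4289 -0.2034  0.2734] 0.0006624271135213032
scene jar [339. 287.] 0.76 [ 0.5421 -0.116 ]
scene jar [364. 263.] 0.43 [ 0.6297 -0.1167]
scene spice [392. 302.] 0.93 [ 0.5558 -0.2108]
scene spice [454. 320.] 0.69 [ 0.569  -0.3155]
scene sugar [248. 257.] 0.72 [0.5266 0.0732]
scene sugar [469. 301.] 0.66 [ 0.6298 -0.3194]
scene candle [182. 228.] 0.49 [0.5355 0.2521]
side jar [296. 281.] 0.69 [ 0.5494 -0.1153]
side spice [320. 318.] 0.58 [ 0.5571 -0.2128]
side spice [355. 363.] 0.56 [ 0.5748 -0.3202]
side spice [253. 219.] 0.27 [0.5286 0.0853]
side sugar [250. 222.] 0.48 [0.5222 0.0793]
side candle [232. 171.] 0.46 [0.5368 0.2747]
wrist jar [573. 233.] 0.56 [ 0.5555 -0.1116]
wrist spice [322. 243.] 0.82 [ 0.5639 -0.3153]
wrist spice [451. 228.] 0.58 [ 0.5518 -0.2122]
wrist sugar [555. 227.] 0.72 [ 0.5509 -0.1275]
```

View pics/wrist2.png

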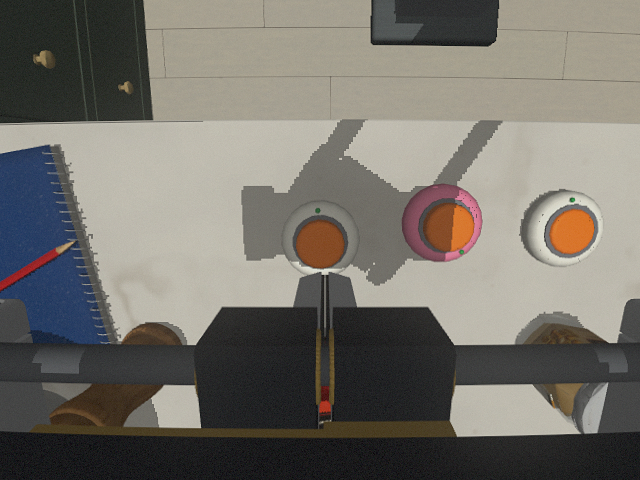

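Run:
```python
from h import *
p=snap("scene")
for xy in [(568,335),(552,330),(585,340)]: print(ray(p,xy,0))
```

```text
[ 0.68187476 -0.48495721  0.        ]
[ 0.67998343 -0.45822783  0.        ]
[ 0.6846769  -0.51283022  0.        ]
```

Request:
{"op": "step_arm", "data": {"commands": [[[0,1,35,0,0,0,0],[0,-1,35,0,0,0,0],[0,0,25,0,0,0,0],[0,0,8,0,0,0,0],[0,0,0,0,0,0,0],[0,0,2,0,0,0,0],[0,0,2,0,0,0,0],[0,0,2,0,0,0,0],[0,0,2,0,0,0,0],[0,0,2,0,0,0,0],[0,0,2,0,0,0,0],[0,0,1.5,0,0,0,0],[0,0,1.5,0,0,0,0],[0,0,0,0,0,0,0]]]}}

```text
time: 10.88
tool_pos: [0.564, -0.3141, 0.2275]
ee_rot: [-3.141, 0.0, 3.141]
wrist_force: [-0.1, -0.2, 1.3]
width: 0.0007
finger_force: 1.0
```

Request:
{"op": "step_arm", "data": {"commands": [[[0,0,1,0,0,0,0],[0,0,0.5,0,0,0,0],[0,0,0.5,0,0,0,0],[0,0,0,0,0,0,0]]]}}

```text
time: 11.38
tool_pos: [0.564, -0.3141, 0.2257]
ee_rot: [-3.141, 0.0, 3.141]
wrist_force: [0.5, -0.3, 2.2]
width: 0.0001
finger_force: 1.3
```

Request:
{"op": "step_arm", "data": {"commands": [[[0,0,0.5,0,0,0,0],[0,0,0.5,0,0,0,0],[0,0,0.5,0,0,0,0],[0,0,0.5,0,0,0,0],[0,0,0,0,0,0,0]]]}}

```text
time: 12.0
tool_pos: [0.564, -0.314, 0.2255]
ee_rot: [-3.141, 0.001, 3.141]
wrist_force: [-2.3, 1.3, 8.7]
width: 0.0007
finger_force: 4.3
```

Request:
{"op": "step_arm", "data": {"commands": [[[0,0,0.5,0,0,0,0],[0,0,0.5,0,0,0,0],[0,0,0,0,0,0,0]]]}}

```text
time: 12.38
tool_pos: [0.564, -0.314, 0.2254]
ee_rot: [-3.141, 0.001, 3.141]
wrist_force: [-3.4, 1.9, 12.6]
width: 0.0004
finger_force: 5.9
```

Request:
{"op": "step_arm", "data": {"commands": [[[0,0,-3,0,0,0,0],[0,0,-10,0,0,0,0],[0,0,-40,0,0,0,0],[0,0,-50,0,0,0,0],[0,0,-20,0,0,0,0],[5,32,0,0,0,0,0],[5,50,0,0,0,0,0],[5,50,0,0,0,0,0],[5,50,0,0,0,0,0],[5,50,0,0,0,0,0],[5,50,0,0,0,0,0],[5,50,0,0,0,0,0],[5,40,0,0,0,0,0],[0,20,0,0,0,0,0],[0,0,0,0,0,0,0],[0,0,0,0,0,0,0],[0,0,0,0,0,0,0]]]}}

```text
time: 14.5
tool_pos: [0.5242, 0.077, 0.3456]
ee_rot: [-3.141, -0.0, 3.14]
wrist_force: [1.0, -0.6, 0.5]
width: 0.0009
finger_force: 0.0
```

```bash
python3 look.py 3
```

```text
14.5 [0.5242 0.077  0.3456] [-3.1413 -0.0002  3.1397] [ 1.0155 -0.5747  0.5311] 0.0009107066035969531
scene jar [339. 284.] 0.47 [ 0.5501 -0.1117]
scene spice [453. 329.] 0.63 [ 0.5462 -0.3218]
scene spice [393. 300.] 0.6 [ 0.5604 -0.2098]
scene sugar [245. 255.] 0.52 [0.5296 0.0808]
side jar [297. 280.] 0.57 [ 0.5532 -0.1148]
side spice [352. 369.] 0.91 [ 0.5645 -0.3303]
side spice [320. 318.] 0.77 [ 0.558  -0.2124]
side spice [410. 353.] 0.39 [ 0.6648 -0.3354]
side sugar [252. 221.] 0.64 [0.5272 0.0813]
side candle [233. 168.] 0.76 [0.5404 0.2864]
side candle [282. 175.] 0.2 [0.6382 0.2186]
wrist jar [115. 276.] 0.82 [ 0.5517 -0.0956]
wrist sugar [328. 240.] 0.76 [0.5216 0.0813]
wrist candle [544. 258.] 0.86 [0.5365 0.2583]
```

View pics/wrist3.png

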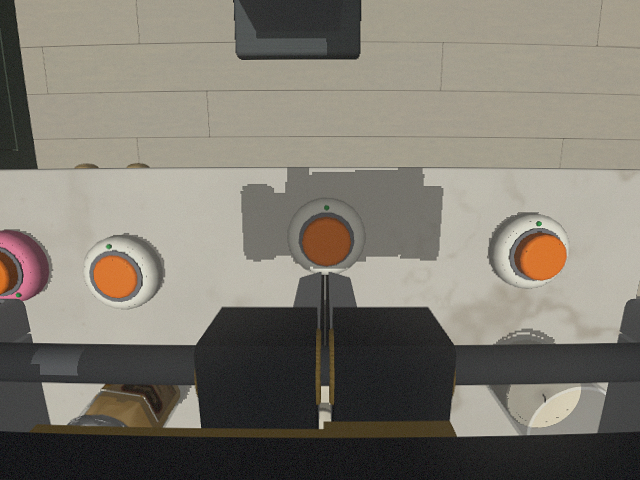

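Request:
{"op": "step_arm", "data": {"commands": [[[0,1,35,0,0,0,0],[1,1,35,0,0,0,0],[0,0,25,0,0,0,0],[0,0,8,0,0,0,0],[0,0,0,0,0,0,0],[0,0,2,0,0,0,0],[0,0,2,0,0,0,0],[0,0,2,0,0,0,0],[0,0,2,0,0,0,0],[0,0,2,0,0,0,0],[0,0,2,0,0,0,0],[0,0,1.5,0,0,0,0],[0,0,1.5,0,0,0,0],[0,0,1,0,0,0,0],[0,0,1,0,0,0,0],[0,0,0,0,0,0,0]]]}}

```text
time: 17.25
tool_pos: [0.5232, 0.08, 0.2256]
ee_rot: [3.142, 0.0, 3.141]
wrist_force: [1.1, -1.1, 2.3]
width: 0.0006
finger_force: 1.0
```

Request:
{"op": "step_arm", "data": {"commands": [[[0,0,0.5,0,0,0,0],[0,0,0.5,0,0,0,0],[0,0,0.5,0,0,0,0],[0,0,0,0,0,0,0]]]}}

```text
time: 17.75
tool_pos: [0.5232, 0.08, 0.2255]
ee_rot: [-3.142, 0.001, 3.141]
wrist_force: [-1.9, -0.3, 8.0]
width: 0.0004
finger_force: 4.0
```

Request:
{"op": "step_arm", "data": {"commands": [[[0,0,0.5,0,0,0,0],[0,0,0.5,0,0,0,0],[0,0,0.5,0,0,0,0],[0,0,0,0,0,0,0]]]}}

```text
time: 18.25
tool_pos: [0.5232, 0.08, 0.2254]
ee_rot: [-3.141, 0.001, 3.141]
wrist_force: [-4.6, -0.4, 13.9]
width: 0.0005
finger_force: 7.1
```

Request:
{"op": "step_arm", "data": {"commands": [[[0,0,-3,0,0,0,0],[0,0,-10,0,0,0,0],[0,0,-40,0,0,0,0],[0,0,-50,0,0,0,0],[0,0,-50,0,0,0,0],[0,0,-50,0,0,0,0],[0,0,0,0,0,0,0],[0,0,0,0,0,0,0],[0,0,0,0,0,0,0]]]}}

```text
time: 19.38
tool_pos: [0.5229, 0.08, 0.4233]
ee_rot: [-3.141, -0.004, 3.141]
wrist_force: [0.8, -0.0, 0.5]
width: 0.0006
finger_force: 0.0
```

Run:
```python
from h import *
p=snap("side"); q=snap("scene")
a=cv2.resize(p["color"][150:400,190:440],(400,400)); b=cv2.resize(q["color"][200:360,140:500],(400,178))
c=np.zeros((400,800,3),np.uint8); c[:,:400]=a; c[:178,400:]=b
cv2.imwrite("pics/fin.png",c[:,:,::-1]); print(robot.get_obs()["tool_pos"])
```

```text
[0.52297566 0.07999223 0.42364786]
```

View pics/fin.png

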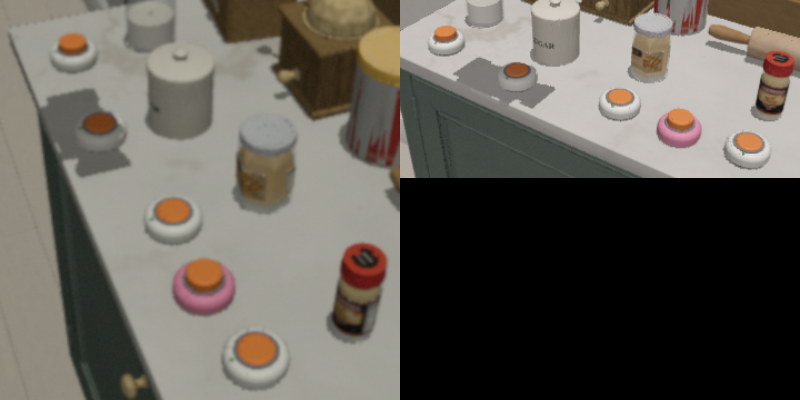

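The crops show the jar cap (172,210), spice cap (257,350) and sugar cap (100,124) all down. The candle cap (73,43) and the pink button's cap (204,275) are still up, and everything is standing.

```bash
python3 -c "
from bench import robot
print(robot.close_job())"
```

```text
the job is handed in; nothing more can be done
None
```

I pressed the jar, spice and sugar buttons fully down in that order, left the candle's and the pink button up, moved nothing else, and handed the job in at about 19 s.

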